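# Roll a lens cell in its V-rail onto its flat and slide it home

## Robot

A 7-joint arm with a two-finger parallel gripper is mounted at the origin on a cart in front of the work surface, level with it; the furniture and walls round the work are solid. World frame = base frame: x ahead of the robot, y to its left, z up, the work surface at z = 0. Lengths are in m, angles in rad, forces in N, time in s.
With the tool pointing down it reaches from about 0.4 to 0.85 m from the base axis. Payload 6.9 kg.
Tool frame: the origin (TCP) lies midway between the tips of the shut fingers; the grasp point (between the pads) lies behind it (ctrl.pinch_z is the z of the grasp point in the tool frame, in m); z points along the fingers, y is the direction in which the jaws open and shut (so a half turn about z gives the same grasp; the last joint's range is limited). The gripper opens to 85 mm and grips with 20 to 120 N. Pads are 22 mm wide; open, the fingers measure 114 mm over their backs; the gripper's body (76 mm by 85 mm) begins 54 mm behind the grasp point. The pads swing forward as they close: fully open they stand 13 mm farther back than shut.
Start: joints at [1.232, 0.507, -0.238, 1.5, 0.126, 1.149, -0.155], TCP at [0.269, -0.564, 0.231] pointing down, gripper open.
Joint ranges: [-3.08, 3.08], [-0.24, 2.05], [-1.43, 1.35], [0, 2.5], [-1.52, 4.66], [0.17, 1.96], [-2.89, 2.89]. Speed limits (rad/s): [2.39, 2.39, 3.14, 3.14, 3.14, 3.14, 3.14].

## Interface

Orientations are given as a unit quaternion [w, x, y, z].
In Python, from station import ctrl, get_state, vision, ticket, models gives the robot as it stands. Calls block until the motion is done:
- ctrl.movep(position, orientation): joint-space move of the TCP to a pose.
- ctrl.movel(position, frame=None, max_speed=0.15): straight line of the TCP; frame=None keeps the orientation; max_speed is the mean speed in m/s.
- ctrl.set_joints(angles): joint-space move.
- ctrl.ungrasp() and ctrl.close_gripper(force=None): open the fingers fully, or close them until they stop; force is the grip in N (None keeps the last).
- ctrl.pause(seconds).
- ctrl.ik(position, orientation): joint angles nearest the present ones, or None.
- get_state(): the state.
- vision.grab_frame(name): name is "scene" or "top" or "wrist"; returns (picture, depth): 420x560x3 uint8, blue, green, red; 420x560 float32, m along the optical axis (not along the pixel's ray), 0 where there is no reading.
- vision.camera_info(name): a dict with "mtx" (3x3 intrinsics, pixels), "R" (3x3) and "t" (3): a world point X has camera coordinates R X + t; the wrist camera has in their place "hand_eye" (4x4, takes a point from camera to tool coordinates, whose origin is the TCP and whose axes are the flange's). Camera axes: x right, y down, z forward; pixel columns grow to the right and rows downward; lengths in m; the calibration is good to about 2 mm. The wrist camera is an equidistant fisheye: a pixel r from the principal point sees the ray r / f radians off the axis. A picture is of the moment at which its call begins: read the wrist's pose just before it. camera_info takes no time and is no camera call.
A pose or a line that the arm cannot do raises ctrl.Unreachable and nothing moves.
- ticket.close_job(): hands the job in, once; it reports no verdict.
Trained networks look in the newest picture that a camera, given by its name, has taken for a name from the list of things; names that differ only in an ending like _2 or _b are one class to them, and where a whole thing is asked for, a point or a joint stands for the part that bears it (a point fixed in the world has none). Each returns a list of dicts, best first, with "p" (0 to 1); they miss things now and then, are a little off and sometimes report something else, mostly with a low value. They report only what shows in the picture. A call takes as long as a camera call.
- models.recognise(camera, target): "point" ([column, row] in pixels, amid what is visible of it).
- models.masks_of(camera, target): "mask" (420x560 bool, what is visible of it) and "point" ([column, row] in pixels, amid what is visible of it).
The state is a dict: "time": time; "qpos": joint angles; "qd": joint speeds; "tau": joint torques, N m; "tcp_pos": TCP position; "eef_rot": TCP orientation; "contact_force": force on the tool from outside, world axes, zero at the start; "wrist_torque": the same for the moment, N m; "width": finger opening in m.
Only numpy, scipy, OpenCV 4.12 (cv2) and the standard library are available. Lean on these libraries where they do the work, as an engineer would, in place of code of your own. Each camera call takes 0.05 s, during which the arm holds its last target. There are 200 camera calls.

## Task

The round metal lens cell stands on edge in the V-groove of the alignment rail; its rim has one flat. Without lifting the cell out of the groove, roll it away from the tall stop plate until you feel it drop onto its flat, then slide it back along the groove, still sitting on its flat, until it rests against the tall stop plate. Leave it there and do not disturb the petri dish, the bottle or the tweezers.

Things in the scene. Friction and masses are not known exactly. Their poses are not given: they have to be found in the camera images.
- rail: Fixed V-groove rail, 376 x 80 mm, lying left-right before the robot (turned up to 20 deg). Origin on the worktop under the groove's middle; x level along the groove to the tall stop plate (robot's left), y UP, z level across, away from the robot. Two cheeks, 17.6 mm apart inside, 34 mm outside, flank the groove, tops 34 mm above the worktop: closed fingers do not fit between, push above them.
- stop_face (a point): Centre of the stop plate's face that looks along the groove at the cell, 45 mm above the worktop; axes as the rail's. The plate is dark steel, 12 mm thick, 36 mm wide, top 62 mm above the worktop. The cell rests against it when its centre is 35 mm from this point.
- groove_end (a point): Centre line of the groove's other end, at the inner face of a low end wall (34 mm high), 45 mm above the worktop, 323 mm from stop_face; axes as the rail's. The rim is slippery (friction about 0.3, fingers too): an upright finger at centre height rolls the cell with about 1 N (short bumps of 2 to 3 N when it is first touched); once on its flat a steady 1.5 to 5 N slides it.
- cell: Loose lens cell on edge in the groove: steel disc 70 mm in diameter, 16 mm thick, 0.4-0.65 kg, glass in the middle. Origin: disc centre. z along the disc's axis (level); x points directly AWAY from its flat, so straight up when it sits on the flat. Centre 50 mm above the worktop on the round rim, 45 mm on the flat. The gap from rim to stop plate is 40-68 mm at the start.
- cell_flat (a point): Middle of the flat cut into the cell's rim, 5 mm deep, 36 mm long, 30 mm from the centre. It starts 1.5-4.0 rad of rolling away from the stop short of the bottom (toward the stop there is too little room). At the flat's edge the cell tips some 18 mm onward by itself and sits. Pushed on at centre height (finger reaching below the centre) it then slides; pushed near its top it rolls over.
- petri_a: Bystander: closed round petri dish, 90 mm in diameter, 16 mm high, on the worktop between rail and robot. Origin: centre of its underside.
- bottle_redcap: Bystander: small bottle with a screw cap, 35 mm in diameter, 74 mm tall, standing behind the rail. Origin: centre of its underside.
- tweezers: Bystander: tweezers, 117 mm long, lying on the worktop between rail and robot. Origin: centre of its underside.

How it is judged:
On the way:
1. the cell has been rolled until it sits still on its flat, more than 15 mm short of the stop plate (angle between cell's own x axis and vertical below 0.15 rad and linear speed of cell below 0.02 m/s and distance between cell and stop_face above 0.05 m), for 0.2 s.
At the end, for the whole second after the job is handed in: The cell sits at rest in the groove on its flat (its x axis within 0.15 rad of straight up, centre below 49 mm) against the stop plate: its centre within 39 mm of the point stop_face, that is a gap of at most 4 mm (angle between cell's own x axis and vertical below 0.15 rad and x of cell in the frame of stop_face above -0.039 m and distance between cell and stop_face below 0.039 m and y of cell in the frame of rail below 0.049 m and linear speed of cell below 0.01 m/s); the robot touches nothing.
It fails at once if the cell is lifted out of the groove (its centre rises above 62 mm over the worktop) (y of cell in the frame of rail above 0.062 m).
It fails at once if a bystander (petri dish, bottle or tweezers) is displaced by more than 15 mm (distance of any of petri_a, bottle_redcap, tweezers from where it was at the start of the episode above 0.015 m).
It also fails if it takes over 64 s, if anything falls off the work surface, if the arm or the gripper's body presses on something with over 40 N, if the wrist force passes 120 N, or if a joint passes its speed limit or range.

## Working session

There is one attempt and no reset: what is moved stays moved. The work goes in short steps, each a Python script; the robot and the scene stay as the last script left them, time stands still between calls to the robot, and variables do not carry over. Pictures are saved under pics/ and viewed, about 8 in all and at most 12, crops included, and the job is handed in when it is done.

```bash
ls; mkdir -p pics; python3 - <<'E'
from station import ctrl,get_state,vision,models
import cv2,numpy as np
s=get_state();print(s)
for n in("scene","top"):
    p,d=vision.grab_frame(n);cv2.imwrite(f"pics/{n}0.png",p);np.save(f"pics/{n}_d.npy",d)
    c=vision.camera_info(n);print(n,c)
    for t in("cell","cell_flat","rail","petri_a","bottle_redcap","tweezers"):
        r=models.masks_of(n,t)
        print(t,[(round(x["p"],2),np.round(x["point"]),int(x["mask"].sum())) for x in r[:2]])
print(get_state()["time"])
E
```

```text
pics
{'time': 0.0, 'qpos': array([ 1.23150571,  0.5083235 , -0.23753511,  1.50112209,  0.12566526,
        1.14891484, -0.15475385]), 'qd': array([ 9.24083868e-04,  1.61414413e-04,  5.65107605e-05,  4.35598960e-05,
       -2.88192744e-03,  1.30096850e-05,  7.02791212e-04]), 'tau': array([ 5.91789171e-05, -6.20604515e+01, -2.18681954e+00, -2.49657655e+01,
        1.27471390e-02,  1.21199107e-02,  1.63051652e-05]), 'tcp_pos': array([ 0.26864505, -0.56375912,  0.23044264]), 'eef_rot': array([-8.69218835e-04,  9.75365248e-01,  2.20594284e-01, -1.96609950e-04]), 'contact_force': array([-0.7229392 ,  0.33243493,  0.10772052]), 'wrist_torque': array([-0.03651486, -0.0322311 , -0.02710981]), 'width': 0.08527355665256289}
scene {'mtx': array([[432.12868061,   0.        , 283.69354199],
       [  0.        , 432.12868061, 211.40136233],
       [  0.        ,   0.        ,   1.        ]]), 'R': array([[-0.49833124, -0.86673762,  0.0207814 ],
       [-0.50903721,  0.27309983, -0.81627054],
       [ 0.70181699, -0.41735162, -0.57729588]]), 't': array([0.16898176, 0.38433842, 0.47161351])}
cell [(
[... 226 characters left out ...]
9, array([272., 214.]), 231)]
top {'mtx': array([[538.07558162,   0.        , 275.43572694],
       [  0.        , 538.07558162, 206.6515526 ],
       [  0.        ,   0.        ,   1.        ]]), 'R': array([[-0.01161489, -0.99992415, -0.00409701],
       [-0.99242756,  0.01202868, -0.12224099],
       [ 0.122281  ,  0.00264617, -0.99249199]]), 't': array([-0.08170664,  0.55247025,  1.36402972])}
cell [(0.56, array([227., 216.]), 192)]
cell_flat [(0.56, array([228., 224.]), 205), (0.53, array([267., 230.]), 4131)]
rail [(0.84, array([263., 228.]), 4037)]
petri_a [(0.91, array([378., 248.]), 949)]
bottle_redcap [(0.54, array([234., 156.]), 171)]
tweezers [(0.42, array([280., 166.]), 27)]
0.7
```

```bash
python3 - <<'E'
import cv2,numpy as np
a=cv2.imread("pics/scene0.png")[150:340,120:420];b=cv2.imread("pics/top0.png")[120:300,140:440]
cv2.imwrite("pics/v1.png",cv2.resize(a,None,fx=2.6,fy=2.6,interpolation=2))
cv2.imwrite("pics/v2.png",cv2.resize(b,None,fx=2.6,fy=2.6,interpolation=2))
E
```

```text
(no output)
```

View pics/v1.png

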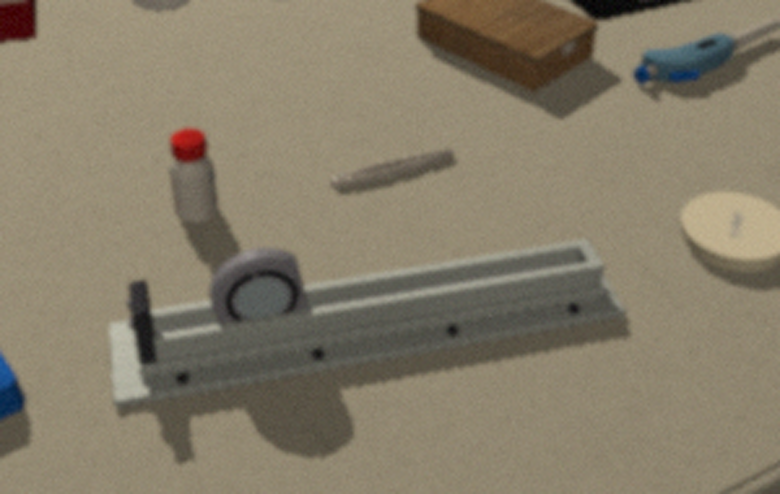

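View pics/v2.png

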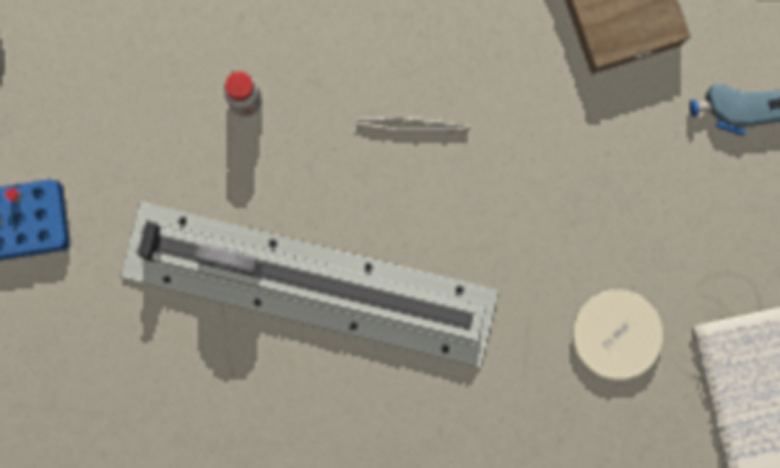

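The views show the rail with the dark stop plate on the left (top crop 150,240), the cell beside it (225,258) and the groove end at (473,322). The bottle and tweezers are behind the rail, and the petri dish is at the right front. Next I'll measure positions.

```bash
cat > h.py <<'E'
import numpy as np,cv2
from station import ctrl,get_state,vision,models,ticket
def ray(n,px,z):
    "world point on horizontal plane z seen at pixel px"
    c=vision.camera_info(n);R=c["R"];t=c["t"]
    d=R.T@np.linalg.solve(c["mtx"],[px[0],px[1],1.]);o=-R.T@t
    return o+d*(z-o[2])/d[2]
def cloud(n,D):
    c=vision.camera_info(n);v,u=np.nonzero(D>0);z=D[v,u]
    P=np.linalg.solve(c["mtx"],np.c_[u,v,np.ones(len(u))].T)*z
    return (c["R"].T@(P-c["t"][:,None])).T,u,v
E
python3 - <<'E'
from h import *
np.set_printoptions(precision=4,suppress=True)
f=lambda x,y:(x/2.6+140-.3,y/2.6+120-.3)
print("corners",[ray("top",f(*q),.01)[:2] for q in((143,203),(122,280),(478,370),(497,290))])
print("grooveend inner",ray("top",f(473,322),.034)[:2],"plate top",ray("top",f(150,230),.062)[:2],ray("top",f(147,255),.062)[:2])
print("celltop",ray("top",f(226,256),.085)[:2])
for n,q,z in(("top",(618,333),.016),("top",(241,85),.074),("top",(412,127),.005)): print(ray(n,f(*q),z)[:2])
D=np.load("pics/top_d.npy");X,u,v=cloud("top",D)
a=ray("top",f(132,241),.01)[:2];b=ray("top",f(487,330),.01)[:2];e=(a-b)/np.linalg.norm(a-b);m=(a+b)/2;n=np.array([e[1],-e[0]])
print("mid",m,"e",e,"len",np.linalg.norm(a-b),"deg",np.degrees(np.arctan2(e[0],e[1])))
for nm in("top","scene"):
    X,u,v=cloud(nm,np.load(f"pics/{nm}_d.npy"))
    s=(X[:,:2]-m)@e;w=(X[:,:2]-m)@n;k=(abs(s)<.22)&(abs(w)<.07)
    print(nm,"table z",np.median(X[k&(abs(w)>.055)][:,2]))
    for lo,hi in((.026,.042),(.047,.057),(.055,.068),(.075,.095)):
        j=k&(X[:,2]>lo)&(X[:,2]<hi);print(lo,hi,j.sum(),"s",np.percentile(s[j],[2,10,50,90,98]),"w",np.percentile(w[j],[2,50,98]))
E
```

```text
corners [array([0.5807, 0.1254]), array([0.5022, 0.1461]), array([ 0.4074, -0.212 ]), array([ 0.4876, -0.233 ])]
grooveend inner [ 0.4543 -0.206 ] plate top [0.5465 0.1104] [0.5219 0.1131]
celltop [0.5177 0.0338]
[ 0.4425 -0.3525]
[0.6875 0.02  ]
[ 0.6569 -0.1501]
mid [ 0.4946 -0.0428] e [0.255  0.9669] len 0.37049314731378036 deg 14.773955314572545
top table z 0.0010515864520625178
0.026 0.042 849 s [-0.173  -0.1534 -0.0181  0.1273  0.1549] w [-0.0142 -0.0035  0.0189]
0.047 0.057 28 s [0.0498 0.0511 0.1559 0.1613 0.1703] w [-0.0154 -0.0035  0.017 ]
0.055 0.068 90 s [0.0511 0.0677 0.16   0.1667 0.168 ] w [-0.0147  0.0001  0.0191]
0.075 0.095 123 s [0.0562 0.0609 0.0797 0.0987 0.1045] w [-0.0062  0.0014  0.0095]
scene table z -0.002081831886214201
0.026 0.042 1706 s [-0.1699 -0.1441  0.0016  0.1362  0.1606] w [-0.0164 -0.0081  0.018 ]
0.047 0.057 201 s [0.0528 0.0591 0.0947 0.1643 0.1706] w [-0.0165 -0.0073  0.0081]
0.055 0.068 310 s [0.0545 0.0632 0.1022 0.1652 0.1679] w [-0.0163 -0.0064  0.0165]
0.075 0.095 160 s [0.0609 0.0655 0.0812 0.0964 0.1001] w [-0.0073 -0.0026  0.0075]
```

```bash
cat >> h.py <<'E'
m=np.array([.4946,-.0428]);e=np.array([.255,.9669]);e/=np.linalg.norm(e);n=np.array([e[1],-e[0]])
W0=.0008
def P(s,z,w=W0): return np.r_[m+s*e+w*n,z]
def S(): return float((get_state()["tcp_pos"][:2]-m)@e)
def F():
    f=get_state()["contact_force"];return float(f[:2]@e)
def cellpts(smin=-.16,smax=.14):
    im,D=vision.grab_frame("scene");X,u,v=cloud("scene",D)
    s=(X[:,:2]-m)@e;w=(X[:,:2]-m)@n
    k=(abs(w)<.014)&(X[:,2]>.045)&(X[:,2]<.09)&(s>smin)&(s<smax)
    return im,s[k],X[k,2]
E
python3 - <<'E'
from h import *
a=np.arctan2(n[0],-n[1])/2
qs=[]
for p in(a,a+np.pi/2):
    q=np.array([0,np.cos(p),np.sin(p),0]);j=ctrl.ik(P(.135,.15),q);qs.append((q,j));print(q,j)
q=min((x for x in qs if x[1] is not None),key=lambda x:abs(x[1]-get_state()["qpos"]).max())[0]
ctrl.close_gripper(20)
ctrl.movep(P(.135,.15),q)
np.save("q.npy",q)
print(get_state()["time"],F())
ctrl.movel(P(.135,.07),max_speed=.1)
s=get_state();print(s["time"],F(),s["contact_force"],S(),s["tcp_pos"],s["width"])
im,ss,z=cellpts();print(len(ss),np.percentile(ss,[2,50,98]),z.max())
cv2.imwrite("pics/v3.png",cv2.resize(im[150:340,120:420],None,fx=2.6,fy=2.6,interpolation=2))
E
```

```text
[0.         0.79215217 0.61032363 0.        ] [ 0.25268781  0.52215421 -0.70059157  1.84434325  0.41411686  0.92573488
 -0.89471568]
[ 0.         -0.61032363  0.79215217  0.        ] [ 0.5089513   0.71702938 -1.22549118  1.84155601  0.74771758  1.14182669
  1.89902555]
3.975 0.02224543495873928
4.925 0.25199166371091597 [ 0.3339829   0.17252665 -0.24239764] 0.1352988187497871 [0.53017515 0.08774275 0.07048365] -0.00018509198728459722
705 [0.05407589 0.08576895 0.13658234] 0.08983080763615213
```

View pics/v3.png

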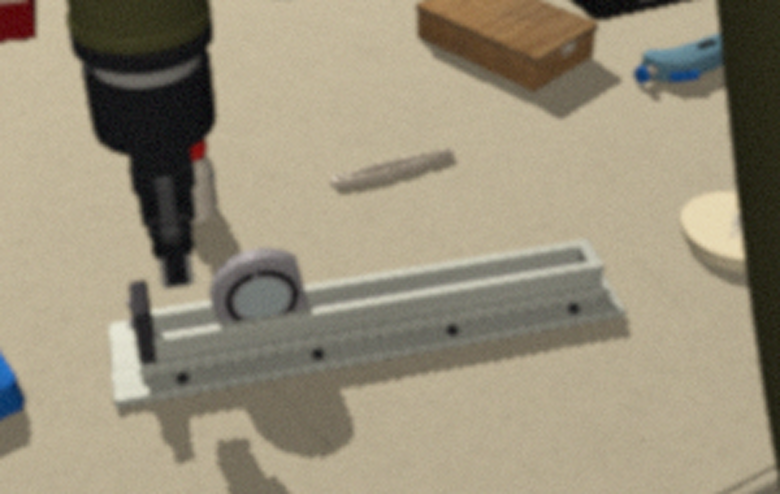

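The finger hangs between the stop plate (140,310) and the cell (258,290). I'll descend and roll the cell in small steps, watching force and cell position.

```bash
python3 - <<'E'
from h import *
ctrl.movel(P(.135,.039),max_speed=.06)
print(get_state()["time"],F(),get_state()["contact_force"])
s=.135;base=F();out=[]
for i in range(14):
    s-=.005
    ctrl.movel(P(s,.039),max_speed=.025)
    f=F()-base;_,c,z=cellpts(smax=S()-.014)
    lo=np.percentile(c,3) if len(c)>20 else np.nan
    out.append(f"s{s:.3f} f{f:.2f} edge{lo:.3f} d{s-lo:.3f} ztop{np.percentile(z,97):.3f}")
    if f>9: break
print("\n".join(out),get_state()["time"])
im,_,_=cellpts();cv2.imwrite("pics/v4.png",cv2.resize(im[150:340,120:420],None,fx=2.6,fy=2.6,interpolation=2))
E
```

```text
5.6417 0.05501010855895806 [-0.21460835  0.11348956  0.50816502]
s0.130 f-0.37 edge0.055 d0.075 ztop0.082
s0.125 f0.41 edge0.052 d0.073 ztop0.082
s0.120 f0.48 edge0.043 d0.077 ztop0.082
s0.115 f-0.59 edge0.033 d0.082 ztop0.082
s0.110 f0.60 edge0.033 d0.077 ztop0.082
s0.105 f0.05 edge0.027 d0.078 ztop0.081
s0.100 f0.06 edge0.024 d0.076 ztop0.082
s0.095 f0.55 edge0.019 d0.076 ztop0.082
s0.090 f-0.46 edge0.014 d0.076 ztop0.082
s0.085 f0.71 edge-0.007 d0.092 ztop0.078
s0.080 f-0.58 edge-0.007 d0.087 ztop0.077
s0.075 f-0.51 edge-0.007 d0.082 ztop0.078
s0.070 f-1.04 edge-0.007 d0.077 ztop0.078
s0.065 f3.94 edge-0.009 d0.074 ztop0.077 11.2417
```

View pics/v4.png

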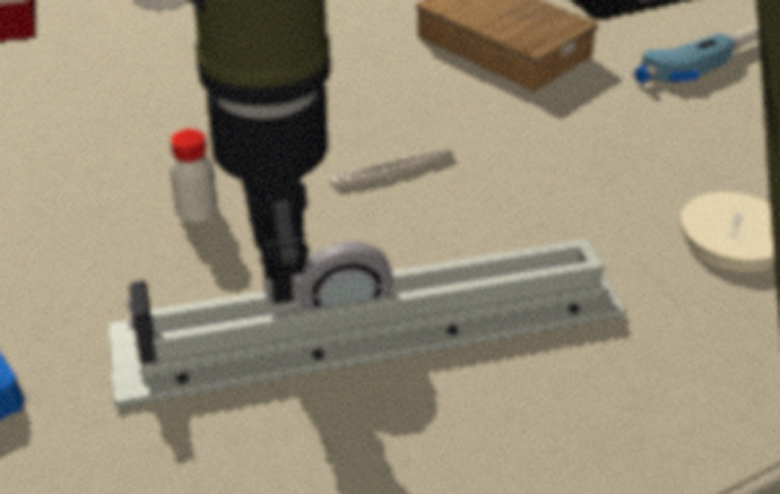

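The drop shows clearly: at s=0.085 the cell jumped about 18 mm ahead and its top fell about 4 mm, then it sat still until touched again with 3.9 N. In the picture it sits lower at (345,285). Now I'll go round to the far side and slide it back.

```bash
python3 - <<'E'
from h import *
ctrl.movel(P(.078,.039),max_speed=.05)
ctrl.movel(P(.078,.125),max_speed=.12)
ctrl.movel(P(-.060,.125),max_speed=.12)
ctrl.movel(P(-.060,.039),max_speed=.1)
base=F();s=-.060;out=[f"t{get_state()['time']:.2f} base{base:.2f}"]
while s<.05:
    s+=.005
    ctrl.movel(P(s,.039),max_speed=.025)
    f=F()-base;_,c,z=cellpts(smin=S()+.014,smax=.148)
    hi=np.percentile(c,97) if len(c)>20 else np.nan
    out.append(f"s{s:.3f} f{f:.2f} edge{hi:.3f} d{hi-s:.3f} ztop{np.percentile(z,97):.3f}")
    if f<-9: break
print("\n".join(out),get_state()["time"])
im,_,_=cellpts();cv2.imwrite("pics/v5.png",cv2.resize(im[150:340,120:420],None,fx=2.6,fy=2.6,interpolation=2))
E
```

```text
t14.88 base0.26
s-0.055 f0.05 edge0.053 d0.108 ztop0.078
s-0.050 f-0.12 edge0.053 d0.103 ztop0.078
s-0.045 f0.30 edge0.053 d0.098 ztop0.078
s-0.040 f-0.26 edge0.052 d0.092 ztop0.078
s-0.035 f0.19 edge0.052 d0.087 ztop0.078
s-0.030 f-0.15 edge0.053 d0.083 ztop0.078
s-0.025 f-1.68 edge0.053 d0.078 ztop0.077
s-0.020 f-5.26 edge0.057 d0.077 ztop0.077
s-0.015 f-5.52 edge0.062 d0.077 ztop0.078
s-0.010 f-4.73 edge0.068 d0.078 ztop0.078
s-0.005 f-4.91 edge0.073 d0.078 ztop0.077
s-0.000 f-3.78 edge0.077 d0.077 ztop0.078
s0.005 f-4.17 edge0.083 d0.078 ztop0.078
s0.010 f-4.03 edge0.088 d0.078 ztop0.077
s0.015 f-2.37 edge0.092 d0.077 ztop0.077
s0.020 f-4.53 edge0.097 d0.077 ztop0.078
s0.025 f-4.85 edge0.102 d0.077 ztop0.078
s0.030 f-4.16 edge0.108 d0.078 ztop0.078
s0.035 f-5.24 edge0.112 d0.077 ztop0.078
s0.040 f-3.60 edge0.117 d0.077 ztop0.078
s0.045 f-4.50 edge0.122 d0.077 ztop0.077
s0.050 f-4.59 edge0.127 d0.077 ztop0.077
s0.055 f-3.68 edge0.132 d0.077 ztop0.077 24.075
```

View pics/v5.png

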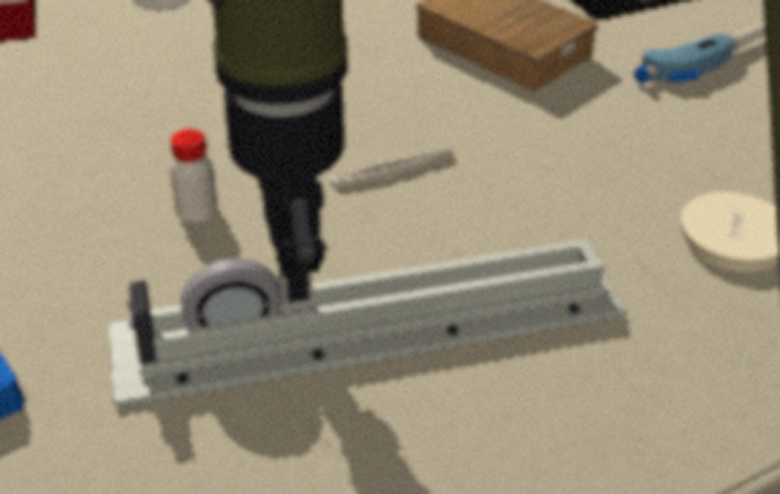

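The cell slides flat with a steady 4–5 N and about 20 mm is left. I'll continue in fine steps until the force rises at the stop.

```bash
python3 - <<'E'
from h import *
out=[];s=.055;base=.26
while s<.090:
    s+=.002 if s<.066 else .001
    ctrl.movel(P(s,.039),max_speed=.02)
    f=F()-base;out.append(f"s{s:.3f}/{S():.4f} f{f:.2f}")
    if f<-10: break
print("\n".join(out),get_state()["time"])
if f<-10:
    ctrl.movel(P(s-.03,.039),max_speed=.05);ctrl.movel(P(s-.03,.15),max_speed=.12)
    ctrl.movel(P(s-.15,.2),max_speed=.15)
im,c,z=cellpts(smax=.148);print(np.percentile(c,[3,97]),np.percentile(z,97),get_state()["time"])
cv2.imwrite("pics/v6.png",cv2.resize(im[210:310,150:310],None,fx=4.8,fy=4.8,interpolation=2))
E
```

```text
s0.057/0.0568 f-5.61
s0.059/0.0588 f-5.48
s0.061/0.0609 f-4.71
s0.063/0.0630 f-4.78
s0.065/0.0650 f-4.81
s0.067/0.0670 f-5.01
s0.068/0.0679 f-5.27
s0.069/0.0688 f-4.77
s0.070/0.0698 f-5.56
s0.071/0.0708 f-5.16
s0.072/0.0718 f-6.18
s0.073/0.0728 f-5.31
s0.074/0.0738 f-5.48
s0.075/0.0748 f-5.46
s0.076/0.0758 f-4.59
s0.077/0.0760 f-6.44
s0.078/0.0761 f-9.56
s0.079/0.0761 f-11.13 28.625
[0.09146612 0.14578628] 0.07735529093029635 31.5167
```

View pics/v6.png

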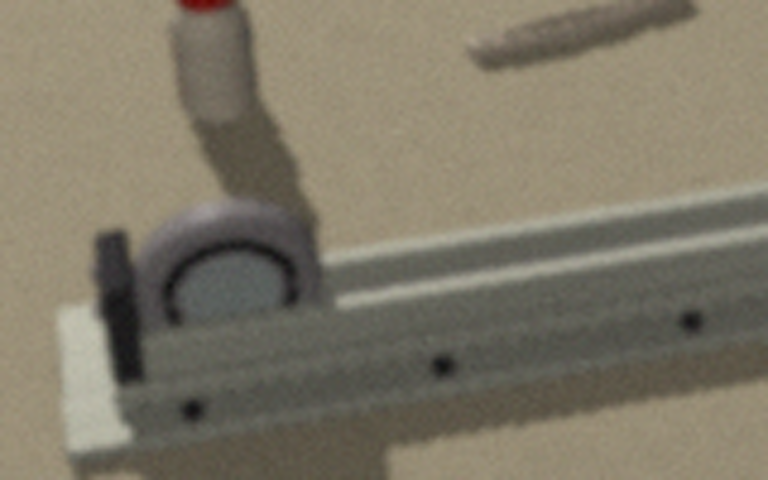

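The cell touches the stop plate (plate at 118,300; cell at 232,270). Its top height is unchanged and the arm is clear, so I'm handing in.

```bash
python3 -c "
from h import *
print(get_state()['contact_force']);ticket.close_job()"
```

```text
[-0.03283533 -0.32328455 -0.03753056]
the job is handed in; nothing more can be done
```

The cell now sits on its flat against the tall stop plate, and I handed the job in at about 31.5 s of the 64 s allowed.

- **Rolling:** I rolled it away from the stop with the closed fingers. At the drop it jumped about 18 mm ahead and its measured top fell about 4 mm. It then sat still until the fingers touched it again. That was about 100 mm short of the stop plate.
- **Sliding back:** I went round to the far side and slid it back at centre height with a steady 4–5 N. At the stop the fingers stalled and the force rose to 11 N, so I withdrew.
- **Last checks:** The cell's top height was the same as after the drop, so it is still on its flat. The final picture shows no gap to the plate, the bottle and tweezers in place, and the arm clear, with about zero force. The petri dish was outside that crop. It looked unmoved in the picture before, and the arm did not go near it afterwards.
- **Disagreement:** The stall came about 2 mm further along than I had predicted from the images, which is within the camera calibration. No check failed.

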